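# Walk the tube block round to the cooling fence

## Robot

A 6-joint arm with a two-finger parallel gripper is mounted at the origin on the work surface. World frame = base frame: x ahead of the robot, y to its left, z up, the work surface at z = 0. Lengths are in m, angles in rad, forces in N, time in s.
With the tool pointing down it reaches from about 0.3 to 0.775 m from the base axis. Payload 14.6 kg.
Tool frame: the origin (TCP) lies between the finger pads; the fingertips stand 19 mm ahead of it and the grasp point (between the pads) is the TCP; z points along the fingers, y is the direction in which the jaws open and shut (so a half turn about z gives the same grasp; the last joint's range is limited). The gripper opens to 94 mm and grips with 3 to 60 N. Pads are 16 mm wide; open, the fingers measure 119 mm over their backs; the gripper's body (75 mm by 177 mm) begins 78 mm behind the grasp point.
Start: joints at [1.166, 0.3, 1.521, -0, 1.321, -0.067], TCP at [0.182, 0.519, 0.224] pointing down, gripper open.
Joint ranges: [-3.03, 3.03], [-0.79, 2.21], [0.23, 2.52], [-1.04, 4.18], [0, 3.07], [-2.55, 2.55]. Speed limits (rad/s): [2.22, 2.22, 2.57, 3.14, 3.14, 3.14].

## Interface

Orientations are given as [roll, pitch, yaw] about the fixed x, y, z axes, in that order (R = Rz(yaw) Ry(pitch) Rx(roll)).
In Python, from station import telemetry, vision, ctrl gives the robot as it stands. The module is installed in compiled form; this text tells all that it offers.
- The arm moves only by the shell command python3 -m creep 'ROWS' [FORCE]. ROWS is JSON, a list of rows, each a list of 3 entries, a list of its own where there are three numbers: the shift along the tool's x, y, z in units of 50 mm (1.0 is 50 mm), then the turn about the tool's z in units of 8 degrees (1.0 is 8 degrees), then the opening, from 0 (shut) to 1 (fully open). In form: [[[tx, ty, tz], twist, gripper], ...]. A call has 1 to 12 rows; each row is the pose to reach, as a shift and turn from the pose commanded when the call began, along the tool's axes at that moment; what a row does not reach only later rows make up. A row lasts 1/10 s, in which the tool goes at most 50 mm and 8.59 degrees, less where a joint would pass 70% of its speed; a pose out of reach is approached as far as the arm can. A call with a gripper value outside its range is refused whole. The fingers move at their own pace and stop on an object; FORCE is the grip in N (left out, the last holds). Time passes only in rows, so rows that repeat a pose let the fingers close. It gives the time, the measured TCP pose, the force and the opening at its end, in the units of the state.
- telemetry.get_obs(): the state, without advancing time (a new reading comes with each control period).
- vision.camera(name): name is "scene" or "top"; returns a dict with "img" (384x512x3 uint8, red, green, blue), "depth" (384x512 float32, m along the optical axis (not along the pixel's ray), 0 where there is no reading), "vertical_fov" (degrees; the focal length in pixels is half the picture's height over the tangent of half this angle, whatever the lens; pixels are square), "cx", "cy" (the principal point, pixels), "dist" ([k1, k2, p1, p2, k3] as OpenCV has them; the pictures are not rectified), "extrinsics" (4x4, takes a point from camera to world coordinates). Camera axes: x right, y down, z forward; pixel columns grow to the right and rows downward; lengths in m; the calibration is good to about 2 mm. A picture is of the moment at which its call begins.
- ctrl.hand_in(): hands the job in, once; it reports no verdict.
The state is a dict: "time_s": time; "qpos": joint angles; "joint_vel": joint speeds; "tau": joint torques, N m; "ee_pos": TCP position; "eef_rot": TCP orientation; "force": force on the tool from outside, world axes, zero at the start; "moment": the same for the moment, N m; "grip_width": finger opening in m.
Only numpy, scipy, OpenCV 4.12 (cv2) and the standard library are available. Lean on these libraries where they do the work, as an engineer would, in place of code of your own. Each camera call takes 0.05 s, during which the arm holds its last target.

## Task

Using only fingertip pushes, walk the heavy aluminium tube block round by pushing at its corners until its copper face (the side with the orange band) looks squarely at the copper fence of the cooler, and only then bring it up until that face lies flat against the fence, all of it in front of the copper. Never grip, lift or tip the block, keep it on the white board, do not let it strike the fence while it stands askew, and leave the vials and glassware standing where they are.

Things in the scene. Friction and masses are not known exactly. Their poses are not given: they have to be found in the camera images.
- block: Loose aluminium tube block, 88 x 110 x 45 mm (x, y, z), 0.7 to 1 kg. Origin: centre of its underside. Its +x side, 44 mm out, is the copper face, with an orange band on the top along that edge; black wells on the rest. Starts turned 65 to 115 degrees anticlockwise (from above) of square. Slides with 3 to 12 N. A 50 mm push on a long side 42 mm off its middle turns it some 30 degrees and shifts it 25 mm.
- copper_face (a point): Centre of the block's copper face, half-way up (22.5 mm above the block's underside).
- cooler: Block cooler, fixed to the bench; place and yaw vary. White slide board, its top 6 mm over the bench (block and vials stand on it), fence at its far edge. Origin: bench level, under the middle of the fence's copper front. x points square into the fence, away from the robot; y along the fence to the left; z up. The board spans x = -280 to 20 mm, y = -170 to 170 mm.
- fence: The cooler's fence with its machine, fixed to the board; same origin and axes as the cooler. The copper front is 200 mm long (y = -100 to 100 mm), 46 mm high over the bench, in the plane x = 0. From 50 mm behind it the white machine housing, 260 mm wide and 60 mm high.
- vial_a: Glass vial with red cap, 22 mm across, 55 mm high, on the board close by the left end of the fence. Stands loose; a bystander, to be left where it is. Origin: centre of its underside.
- vial_b: Glass vial with blue cap, 22 mm across, 55 mm high, on the board close by the right end of the fence. Stands loose; a bystander, to be left where it is. Origin: centre of its underside.
- flask_a: Conical glass flask with green band, 84 mm across, 134 mm high, on the bench beside the board. Stands loose; a bystander, to be left where it is. Origin: centre of its underside.
- flask_b: Conical glass flask with green band, 84 mm across, 134 mm high, on the bench beside the board. Stands loose; a bystander, to be left where it is. Origin: centre of its underside.
- reagent: Amber bottle with blue cap, 60 mm across, 120 mm high, on the bench beside the board. Stands loose; a bystander, to be left where it is. Origin: centre of its underside.
- dishes: Stack of three covered dishes, 90 mm across, 45 mm high, on the bench beside the board. Stands loose; a bystander, to be left where it is. Origin: centre of its underside.
Not all that is in view belongs to the job. Leave any purple, red or yellow look-alike of the block alone.

How it is judged:
On the way:
1. the block has been turned until its copper face looks at the fence within 10 degrees, with at least 4 mm still open between them (angle between the x axis of block and the x axis of cooler, either way round below 0.175 rad and x of copper_face in the frame of cooler below -0.004 m).
At the end, for the whole second after the job is handed in: The block rests flat on the board, its copper face against the fence: middle of the face within 5 mm of it, square within 3.4 degrees, block's middle within 47 mm of the fence's middle (so the whole face lies in front of the copper, to 2 mm), at rest (x of copper_face in the frame of cooler between -0.005 and 0.003 m and angle between the x axis of block and the x axis of cooler, either way round below 0.06 rad and y of block in the frame of cooler between -0.047 and 0.047 m and z of block in the frame of cooler below 0.01 m and angle between block's own z axis and vertical below 0.05 rad and linear speed of block below 0.01 m/s); the robot touches nothing.
It fails at once if the block is lifted more than 8 mm off the board or tipped by more than 9 degrees (z of block in the frame of cooler above 0.014 m or angle between block's own z axis and vertical above 0.157 rad).
It fails at once if the block touches the fence while more than 12 degrees out of square (contact force between block and fence above 1 N and angle between the x axis of block and the x axis of cooler, either way round above 0.21 rad).
It fails at once if the block runs off the white board (its middle nearer than 40 mm to an edge) (y of block in the frame of cooler above 0.13 m or y of block in the frame of cooler below -0.13 m or x of block in the frame of cooler below -0.24 m).
It fails at once if a vial, flask, bottle or the dishes are moved by more than 20 mm or tipped by more than 17 degrees (distance of any of vial_a, vial_b, flask_a, flask_b, reagent, dishes from where it was at the start of the episode above 0.02 m or angle between any of vial_a, vial_b, flask_a, flask_b, reagent, dishes's own z axis and vertical above 0.3 rad).
It also fails if it takes over 64 s, if anything falls off the work surface, if the arm or the gripper's body presses on something with over 40 N, if the wrist force passes 120 N, or if a joint passes its speed limit or range.

## Working session

There is one attempt and no reset: what is moved stays moved. The work goes in short steps, Python scripts to look and compute and a shell command to move; the robot and the scene stay as the last step left them, time stands still between calls to the robot, and variables do not carry over. Pictures are saved under pics/ and viewed, and the job is handed in when it is done.

```bash
mkdir -p pics
cat > h.py <<'E'
import numpy as np, cv2
from station import telemetry, vision, ctrl
def snap(name,tag):
    c=vision.camera(name); cv2.imwrite(f'pics/{tag}.png',c['img'][:,:,::-1]); np.save(f'pics/{tag}.npy',c,allow_pickle=True); return c
def load(tag): return np.load(f'pics/{tag}.npy',allow_pickle=True).item()
def K(c):
    f=c['img'].shape[0]/2/np.tan(np.radians(c['vertical_fov'])/2)
    return np.array([[f,0,c['cx']],[0,f,c['cy']],[0,0,1]])
def onplane(c,px,z):
    p=cv2.undistortPoints(np.array(px,float).reshape(-1,1,2),K(c),np.array(c['dist'],float)).reshape(-1,2)
    E=np.array(c['extrinsics']); d=np.c_[p,np.ones(len(p))]@E[:3,:3].T; o=E[:3,3]
    s=(z-o[2])/d[:,2]; return o+d*s[:,None]
def proj(c,P):
    E=np.linalg.inv(np.array(c['extrinsics'])); P=np.array(P,float).reshape(-1,3)
    r,_=cv2.Rodrigues(E[:3,:3]); q,_=cv2.projectPoints(P,r,E[:3,3],K(c),np.array(c['dist'],float)); return q.reshape(-1,2)
E
python3 - <<'E'
from h import *
print(telemetry.get_obs())
for n in('scene','top'):
    c=snap(n,n+'0'); print(n,c['vertical_fov'],c['cx'],c['cy'],c['dist'],np.round(c['extrinsics'],3).tolist())
    cv2.imwrite(f'pics/{n}0b.png',cv2.resize(c['img'][:,:,::-1],(800,600),interpolation=cv2.INTER_CUBIC))
E
```

```text
{'time_s': 0.0, 'qpos': array([ 1.16637555e+00,  3.00452878e-01,  1.52157879e+00, -2.60716175e-05,
        1.32067847e+00, -6.65986582e-02]), 'joint_vel': array([ 0.00042503,  0.00167491, -0.00018723,  0.00046245,  0.00180162,
       -0.00094069]), 'tau': array([ 1.73142425e-04, -5.31802583e+01, -3.52741778e+01,  7.08356104e-02,
        2.43748137e-02, -1.00737564e-04]), 'ee_pos': array([0.18220347, 0.51869363, 0.22389728]), 'eef_rot': array([-3.14047596e+00, -4.91709467e-05,  2.80377698e+00]), 'force': array([-0.03359499, -0.86947221, -0.86032712]), 'moment': array([0.00750376, 0.00591815, 0.03342506]), 'grip_width': 0.09411199493466206}
scene 51.17923499099013 249.6549742588869 197.08738038659789 [0.01913773 0.         0.         0.         0.        ] [[0.712, 0.436, -0.55, 1.106], [0.702, -0.451, 0.551, -0.581], [-0.008, -0.778, -0.628, 0.695], [0.0, 0.0, 0.0, 1.0]]
top 46.26106794030724 250.6440889716181 191.46256487633326 [0.04298285 0.         0.         0.         0.        ] [[-0.008, -0.98, 0.201, 0.256], [-1.0, 0.007, -0.004, -0.001], [0.003, -0.201, -0.98, 1.376], [0.0, 0.0, 0.0, 1.0]]
```

View pics/scene0b.png

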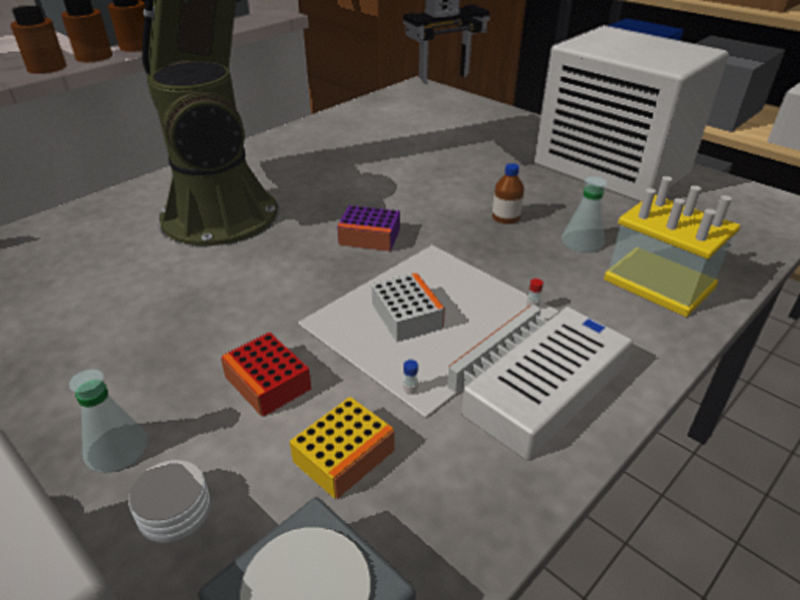

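View pics/top0b.png

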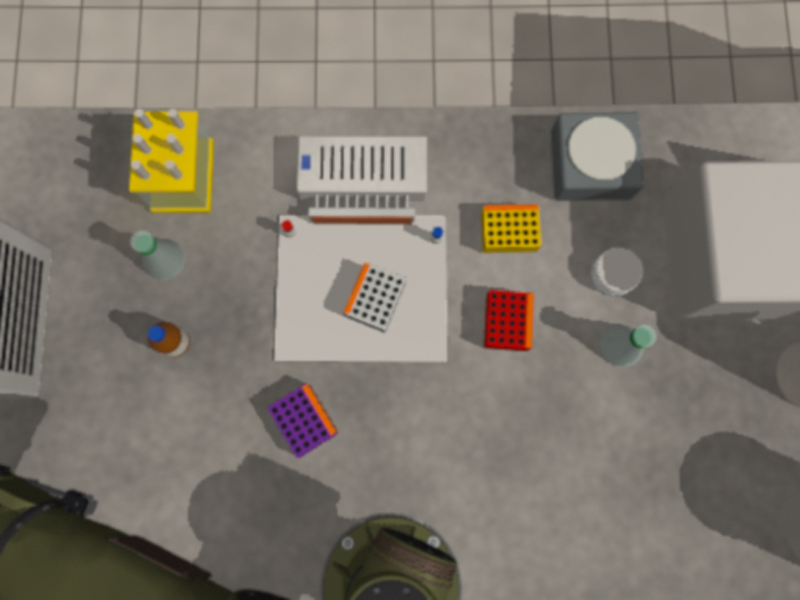

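The block sits near (375,297) in the enlarged top view, with its band facing left. The vials are at (287,227) and (437,233), and the fence front is near y=220.

Run:
```python
from h import *
c=load('top0')
im=c['img'][120:240,165:295,::-1]
im=cv2.resize(im,None,fx=6,fy=6,interpolation=cv2.INTER_CUBIC)[:600*6//6]
im=cv2.resize(c['img'][130:235,170:293,::-1],None,fx=6,fy=5.7,interpolation=cv2.INTER_CUBIC); print(im.shape)
im=cv2.resize(c['img'][130:230,170:293,::-1],None,fx=6,fy=6,interpolation=cv2.INTER_CUBIC)
cv2.imwrite('pics/topz.png',im)
c=load('scene0')
im=cv2.resize(c['img'][150:270,185:345,::-1],None,fx=5,fy=5,interpolation=cv2.INTER_CUBIC)
cv2.imwrite('pics/scz.png',im)
```

```text
(598, 738, 3)
```

View pics/topz.png

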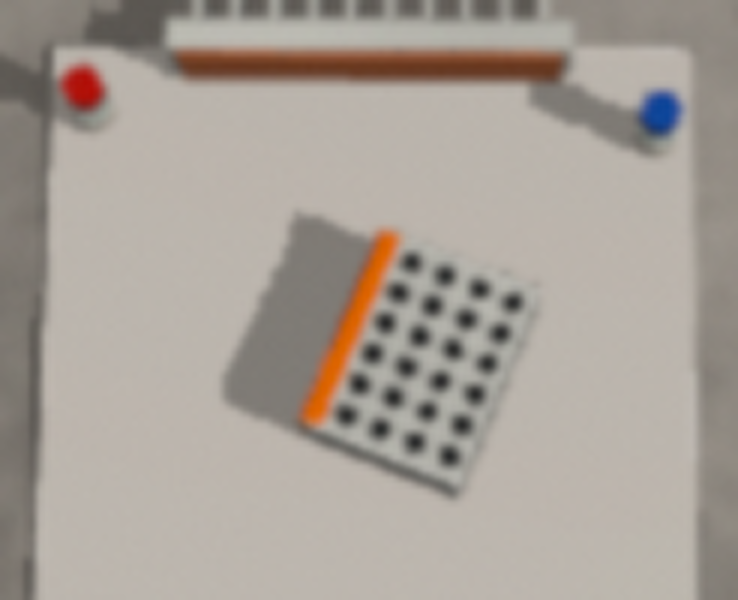

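View pics/scz.png

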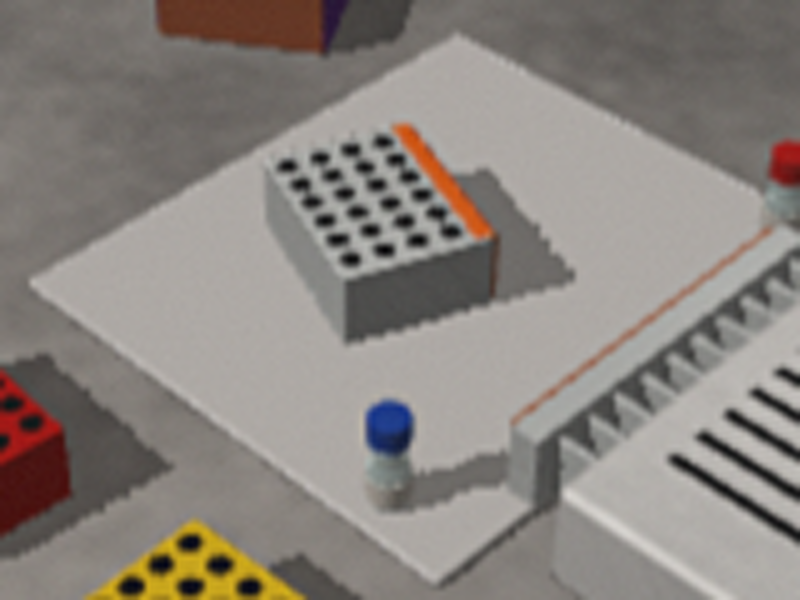

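Top-view crop: the top-face corners are about (386,231), (303,420), (458,488) and (540,287). The copper's top edge runs (175,52)-(570,54).

```bash
cat >> h.py <<'E'
def crop2px(p,ox,oy,f): return (np.array(p,float)+0.5)/f-0.5+np.array([ox,oy])
def rigid(model,meas):
    m=np.array(model);q=np.array(meas)[:,:2];mc=m.mean(0);qc=q.mean(0);H=(m-mc).T@(q-qc)
    a=np.arctan2(H[0,1]-H[1,0],H[0,0]+H[1,1]);R=np.array([[np.cos(a),-np.sin(a)],[np.sin(a),np.cos(a)]])
    t=qc-R@mc; return a,t,np.linalg.norm((m@R.T+t)-q,axis=1)
BL=[[.044,-.055],[.044,.055],[-.044,.055],[-.044,-.055]]  # band right, band left, ...
E
python3 - <<'E'
from h import *
c=load('top0')
F=lambda p,z:onplane(c,crop2px(p,170,130,6),z)
ft=F([(175,52),(570,54)],.046); fb=F([(183,80),(562,80)],.006); bd=F([(50,45),(690,47),(36,600)],.006)
for n,v in(('ft',ft),('fb',fb),('bd',bd)): print(n,np.round(v[:,:2],4).tolist(), np.linalg.norm(v[0]-v[1]), np.degrees(np.arctan2(*(v[0]-v[1])[:2])))
# band: copper outward normal +x_block; band ends y=+-.055. heading left: block +y points toward robot(back)
bl=F([(386,231),(303,420),(458,488),(540,287)],.051)
print(np.round(bl[:,:2],4).tolist()); a,t,r=rigid(BL,bl); print(np.degrees(a),t,r)
v=F([(82,88),(661,112)],.061);print('vialtops',v)
# vial base via depth check
d=c['depth']; 
for p in [(82,88),(661,112),(430,350)]:
    u,w=np.round(crop2px(p,170,130,6)).astype(int); print(d[w,u])
E
```

```text
ft [[0.6975, 0.1525], [0.695, -0.0511]] 0.2035946111487831 0.6945829196840555
fb [[0.6952, 0.1527], [0.6938, -0.0481]] 0.20081279264323665 0.39526225821271055
bd [[0.715, 0.2234], [0.7116, -0.1164], [0.4194, 0.2234]] 0.33982574160295737 0.5771063808549666
[[0.6003, 0.0438], [0.5031, 0.0853], [0.4682, 0.008], [0.5705, -0.034]]
67.29559468769445 [0.53551903 0.02577609] [0.00328072 0.00268992 0.00167105 0.00241447]
vialtops [[ 0.67366863  0.19768713  0.061     ]
 [ 0.65893538 -0.09625431  0.061     ]]
1.3683507
1.3776656
1.36201
```

```bash
cat >> h.py <<'E'
FO=np.array([.6948,.0518]); FY=np.radians(-.6)   # fence origin, yaw
def rot(a): return np.array([[np.cos(a),-np.sin(a)],[np.sin(a),np.cos(a)]])
def tocool(a,t): return np.degrees(a-FY), rot(-FY)@(np.array(t)-FO)
def plan(xyz,tyaw=None):
    """tool-axis units to reach world xyz; tyaw = wanted direction(deg) of tool y"""
    o=telemetry.get_obs(); y=o['eef_rot'][2]
    X=np.array([np.cos(y),np.sin(y),0]);Y=np.array([np.sin(y),-np.cos(y),0]);Z=np.array([0,0,-1])
    d=np.array(xyz)-o['ee_pos']; ty=np.degrees(np.arctan2(Y[1],Y[0]))
    print('t',o['time_s'],'pos',np.round(o['ee_pos'],4),'tool y dir',round(ty,2),'F',np.round(o['force'],1),'w',round(o['grip_width'],4),'q6',o['qpos'][5])
    print('units',np.round([d@X/.05,d@Y/.05,d@Z/.05],3),'twist',None if tyaw is None else round((ty-tyaw)/8,3))
E
python3 -c "
from h import *
plan([.471,-.019,.2],67)"
```

```text
t 0.1 pos [0.1822 0.5187 0.224 ] tool y dir 70.64 F [-0.4  0.5  0.2] w 0.094 q6 -0.06658216206498117
units [-9.014 -8.233  0.48 ] twist 0.456
```

```bash
python3 -m creep '[[[-9.0,-8.25,0.4],0.45,0],[[-9.0,-8.25,0.4],0.45,0],[[-9.0,-8.25,0.4],0.45,0],[[-9.0,-8.25,0.4],0.45,0],[[-9.0,-8.25,0.4],0.45,0],[[-9.0,-8.25,0.4],0.45,0],[[-9.0,-8.25,0.4],0.45,0],[[-9.0,-8.25,0.4],0.45,0],[[-9.0,-8.25,0.4],0.45,0],[[-9.0,-8.25,0.4],0.45,0],[[-9.0,-8.25,0.4],0.45,0],[[-9.0,-8.25,0.4],0.45,0]]'; python3 -c "
from h import *
plan([.471,-.019,.034],67)"
```

```text
time_s: 1.3
ee_pos: [0.4655, -0.0121, 0.2047]
eef_rot: [3.142, -0.0, 2.741]
force: [0.6, 0.6, 0.0]
grip_width: 0.002
t 1.3 pos [ 0.4655 -0.0121  0.2047] tool y dir 67.03 F [0.6 0.6 0. ] w 0.002 q6 -1.2745211429919838
units [-0.155 -0.085  3.413] twist 0.004
```

```bash
python3 -m creep '[[[0,0,0],0,0],[[0,0,0],0,0]]'; python3 -c "
from h import *
plan([.471,-.019,.034],67)"
```

```text
time_s: 1.5
ee_pos: [0.4649, -0.0105, 0.2043]
eef_rot: [-3.141, -0.001, 2.739]
force: [-0.7, 0.4, 0.1]
grip_width: 0.0003
t 1.5 pos [ 0.4649 -0.0105  0.2043] tool y dir 66.92 F [-0.7  0.4  0.1] w 0.0003 q6 -1.269536021690355
units [-0.179 -0.108  3.406] twist -0.01
```

```bash
python3 -m creep '[[[-0.2,-0.15,0],0,0],[[-0.2,-0.15,1.0],0,0],[[-0.2,-0.15,2.0],0,0],[[-0.2,-0.15,2.8],0,0],[[-0.2,-0.15,3.2],0,0],[[-0.2,-0.15,3.4],0,0],[[-0.2,-0.15,3.4],0,0]]'
python3 - <<'E'
from h import *
plan([.471,-.019,.034],67)
c=snap('scene','s1');cv2.imwrite('pics/s1z.png',cv2.resize(c['img'][100:280,165:365,::-1],None,fx=3,fy=3,interpolation=cv2.INTER_CUBIC))
E
```

```text
time_s: 2.2
ee_pos: [0.4711, -0.0202, 0.0343]
eef_rot: [-3.141, -0.001, 2.742]
force: [-0.7, -0.6, 0.8]
grip_width: 0.0004
t 2.2 pos [ 0.4711 -0.0202  0.0343] tool y dir 67.11 F [-0.7 -0.6  0.8] w 0.0004 q6 -1.291963363692185
units [0.012 0.022 0.007] twist 0.014
```

View pics/s1z.png

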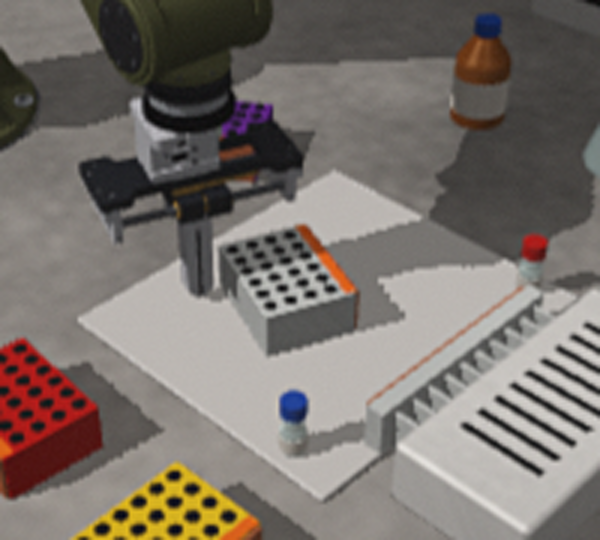

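```bash
python3 -m creep '[[[0,0.1,0],0,0],[[0,0.2,0],0,0],[[0,0.28,0],0.2,0],[[0,0.36,0],0.4,0],[[0,0.44,0],0.7,0],[[0,0.52,0],1.0,0],[[0,0.6,0],1.3,0],[[0,0.68,0],1.6,0],[[0,0.76,0],1.8,0],[[0,0.84,0],2.0,0],[[0,0.92,0],2.2,0],[[0,1.0,0],2.4,0]]'
cat >> h.py <<'E'
def look(tag):
    c=snap('top',tag+'t');cv2.imwrite(f'pics/{tag}tz.png',cv2.resize(c['img'][130:230,170:293,::-1],None,fx=6,fy=6,interpolation=cv2.INTER_CUBIC))
    return c
E
python3 - <<'E'
from h import *
look('p1');plan([.471,-.019,.034],67)
E
```

```text
time_s: 3.45
ee_pos: [0.4906, 0.0256, 0.0355]
eef_rot: [-3.141, -0.0, 2.405]
force: [-6.3, -3.0, 5.5]
grip_width: 0.0007
t 3.5 pos [0.4909 0.026  0.0356] tool y dir 47.7 F [-3.9 -0.4  2.2] w 0.0004 q6 -0.8537776718211563
units [-0.312 -0.933  0.031] twist -2.412
```

View pics/p1tz.png

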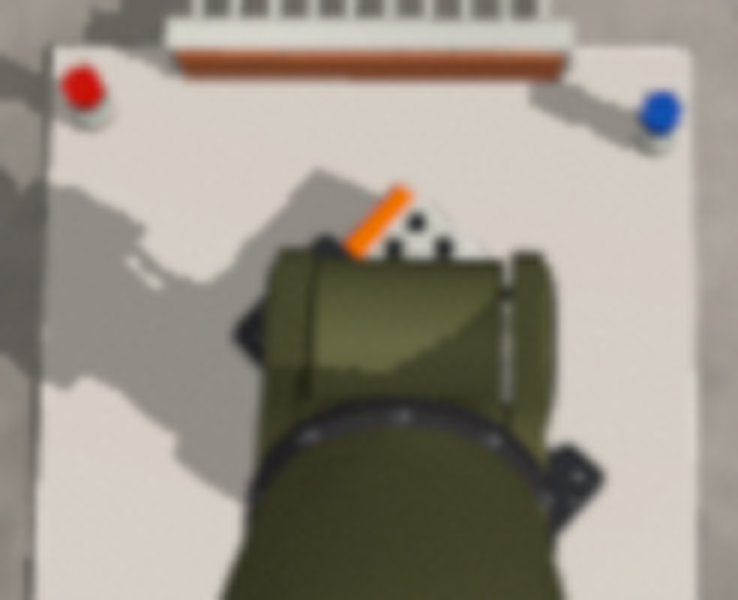

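The band now runs (345,250)-(403,190), so the block has turned about 20°. The arm hides the rest, so I'll use the scene camera.

```bash
cat >> h.py <<'E'
def slook(tag):
    c=snap('scene',tag+'s');cv2.imwrite(f'pics/{tag}sz.png',cv2.resize(c['img'][150:270,200:345,::-1],None,fx=5,fy=5,interpolation=cv2.INTER_CUBIC))
def spose(tag,pts,idx):
    c=load(tag+'s'); q=onplane(c,crop2px(pts,200,150,5),.051)
    a,t,r=rigid([BL[i] for i in idx],q); print('block yaw',np.degrees(a),'ctr',t,'resid',r,'cooler',tocool(a,t)); return a,t
E
python3 - <<'E'
from h import *
slook('p1')
c=load('scene0');a,t,r=rigid(BL,onplane(c,crop2px([(495,235),(402,124),(266,165),(346,278)],185,150,5),.051));print(np.degrees(a),t,r)
E
```

```text
69.18594482489117 [0.5384051  0.02558997] [0.00295604 0.002613   0.00468539 0.00355104]
```

View pics/p1sz.png

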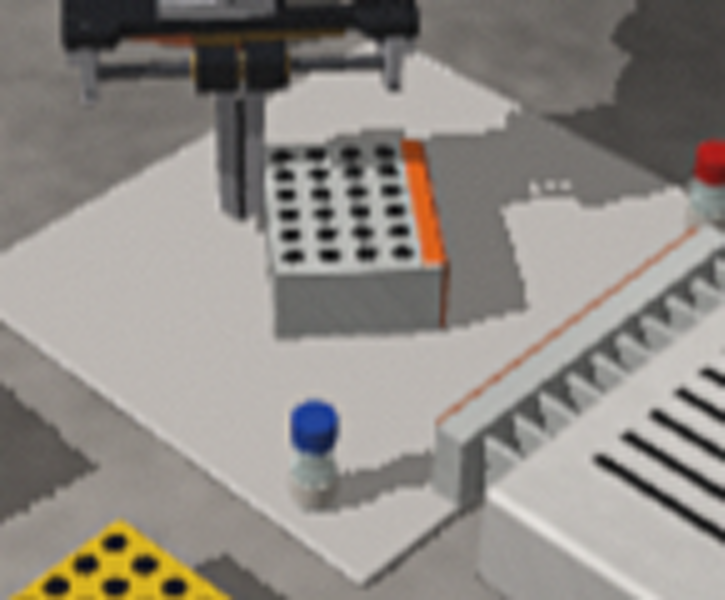

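Corners in this crop: A (446,263), B (424,140), C (266,148), D (274,274). The finger is against the long side near C.

Run:
```python
from h import *
a,t=spose('p1',[(446,263),(424,140),(266,148),(274,274)],range(4))
o=telemetry.get_obs(); print('finger in block',rot(-a)@(o['ee_pos'][:2]-t))
```

```text
block yaw 47.67324228207746 ctr [0.56073022 0.04056864] resid [0.00406094 0.00128167 0.0036113  0.00072997] cooler (np.float64(48.27324228207746), array([-0.13394482, -0.01263469]))
finger in block [-0.05784127  0.04172191]
```

```bash
python3 -m creep '[[[0.06,-0.1,0],0,0],[[0.14,-0.1,0],0,0],[[0.14,0.0,0],0,0],[[0.14,0.1,0],0.2,0],[[0.14,0.19,0],0.5,0],[[0.14,0.28,0],0.8,0],[[0.14,0.37,0],1.1,0],[[0.14,0.46,0],1.4,0],[[0.14,0.55,0],1.7,0],[[0.14,0.64,0],2.0,0],[[0.14,0.73,0],2.3,0],[[0.14,0.82,0],2.6,0]]'
python3 - <<'E'
from h import *
slook('p2');plan([.471,-.019,.034],20)
E
```

```text
time_s: 4.75
ee_pos: [0.5127, 0.0608, 0.0347]
eef_rot: [-3.14, -0.001, 2.041]
force: [-6.1, -0.7, 3.7]
grip_width: 0.0001
t 4.8 pos [0.5132 0.0612 0.0348] tool y dir 26.82 F [-2.8  0.8 -0.5] w 0.0006 q6 -0.4204259648191897
units [-1.051 -1.476  0.015] twist 0.852
```

View pics/p2sz.png

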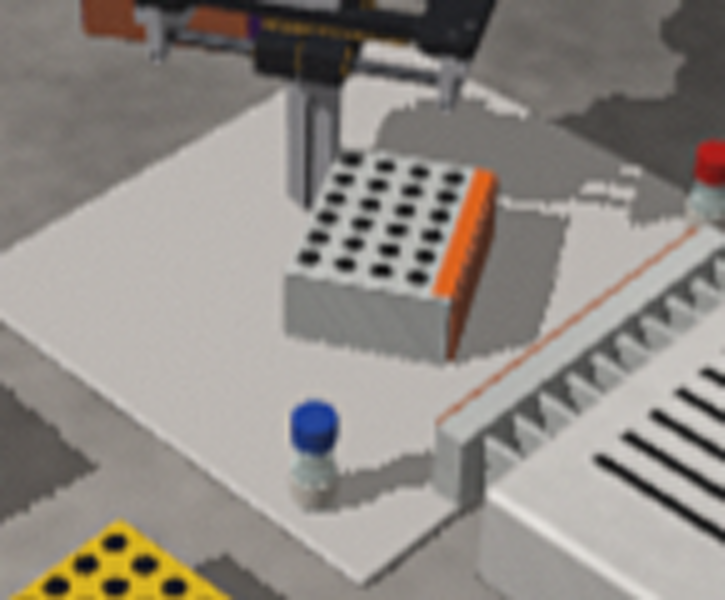

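Corners: A (452,297), B (497,173), C about (337,150), hidden behind the finger, D (284,274).

Run:
```python
from h import *
a,t=spose('p2',[(452,297),(497,173),(284,274)],[0,1,3])
o=telemetry.get_obs(); print('finger in block',rot(-a)@(o['ee_pos'][:2]-t))
```

```text
block yaw 29.071077030627006 ctr [0.58461122 0.04477835] resid [0.00369804 0.00178898 0.00191287] cooler (np.float64(29.671077030627007), array([-0.1101092 , -0.00817514]))
finger in block [-0.05446384  0.04904785]
```

```bash
python3 -m creep '[[[0,0.08,0],0.2,0],[[0,0.16,0],0.4,0],[[0,0.24,0],0.6,0],[[0,0.32,0],0.9,0],[[0,0.4,0],1.2,0],[[0,0.48,0],1.5,0],[[0,0.56,0],1.8,0],[[0,0.64,0],2.0,0],[[0,0.72,0],2.2,0],[[0,0.8,0],2.4,0]]'
python3 - <<'E'
from h import *
slook('p3');plan([.471,-.019,.034],20)
E
```

```text
time_s: 5.8
ee_pos: [0.5484, 0.079, 0.0346]
eef_rot: [-3.14, -0.0, 1.708]
force: [-5.2, 1.2, 2.8]
grip_width: 0.0003
t 5.85 pos [0.5489 0.0792 0.0347] tool y dir 7.74 F [-1.3  1.6 -0.3] w 0.0006 q6 -0.05803446912233736
units [-1.737 -1.809  0.014] twist -1.533
```

View pics/p3sz.png

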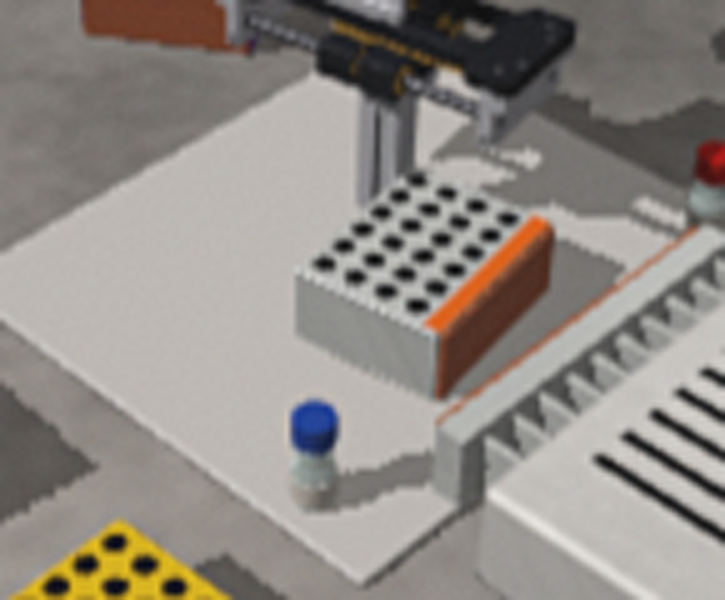

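Corners: A (437,330), B (552,227), D (296,273).

Run:
```python
from h import *
a,t=spose('p3',[(437,330),(552,227),(296,273)],[0,1,3])
o=telemetry.get_obs(); print('finger in block',rot(-a)@(o['ee_pos'][:2]-t))
```

```text
block yaw 8.069726966772098 ctr [0.61052499 0.04020294] resid [0.00607654 0.00358235 0.00373675] cooler (np.float64(8.669726966772098), array([-0.08414894, -0.01247893]))
finger in block [-0.05549488  0.04727688]
```

```bash
python3 -m creep '[[[0,0.07,0],0.2,0],[[0,0.14,0],0.4,0],[[0,0.21,0],0.7,0],[[0,0.27,0],0.9,0],[[0,0.27,0],1.0,0],[[0,-0.3,0],1,0],[[0,-0.6,0],1,0],[[0,-1.0,0],1.0,0],[[0,-1.5,0],1.0,0],[[0,-2.2,0],1.0,0],[[0,-2.9,0],1.0,0],[[0,-3.2,0],1.0,0]]'
python3 - <<'E'
from h import *
slook('p4');plan([.471,-.019,.034],-.6);look('p4')
E
```

```text
time_s: 7.05
ee_pos: [0.3881, 0.0564, 0.0348]
eef_rot: [-3.142, 0.0, 1.569]
force: [0.3, -0.1, 1.1]
grip_width: 0.0006
t 7.1 pos [0.3874 0.0563 0.0348] tool y dir -0.12 F [-0.1 -0.8  0.1] w 0.0005 q6 0.0532609760778236
units [-1.503  1.675  0.015] twist 0.06
```

View pics/p4sz.png

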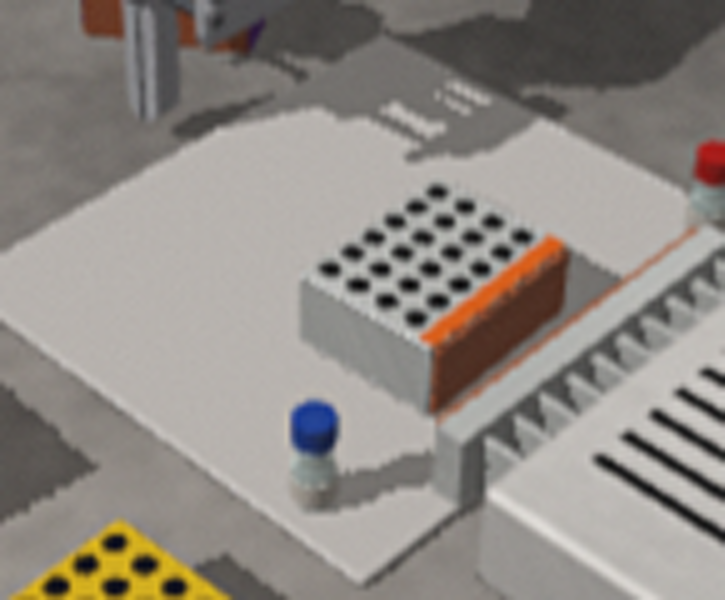

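View pics/p4tz.png

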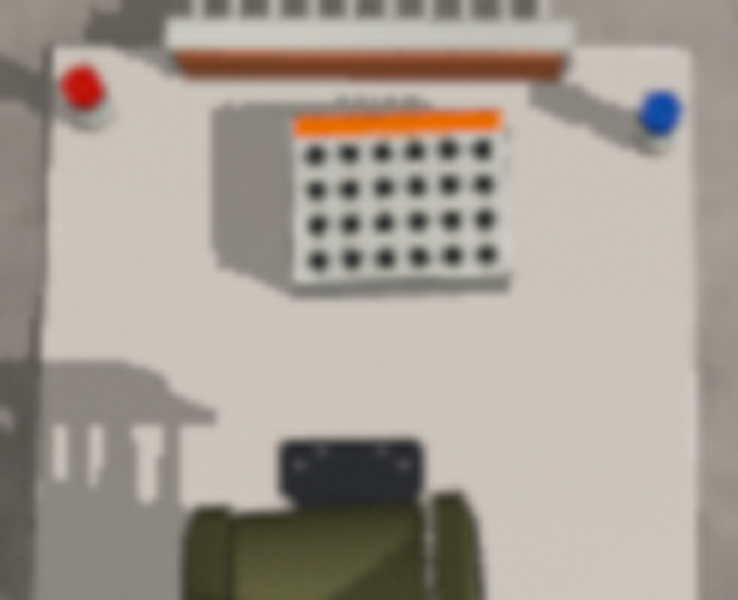

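In the top crop the corners are about (294,117), (501,110), (508,272) and (295,282), so the block is nearly square with a small gap.

Run:
```python
from h import *
c=load('p4t')
q=onplane(c,crop2px([(501,110),(294,117),(295,282),(508,272)],170,130,6),.051)
a,t,r=rigid(BL,q);print(np.degrees(a),t,r,tocool(a,t))
spose('p4',[(430,343),(566,243),(301,281)],[0,1,3])
```

```text
1.694012591685551 [0.61921728 0.03684572] [0.00203553 0.0025606  0.00092019 0.00219683] (np.float64(2.294012591685551), array([-0.07542197, -0.01574495]))
block yaw 3.975742632577247 ctr [0.61936514 0.03549097] resid [0.00684946 0.00184407 0.00529687] cooler (np.float64(4.575742632577247), array([-0.07525994, -0.01709807]))
```

```bash
python3 -m creep '[[[-0.22,0.8,0],0,0],[[-0.22,1.6,0],0,0],[[-0.22,2.4,0],0,0],[[-0.22,3.0,0],0,0],[[-0.22,3.3,0],0,0],[[-0.22,3.4,0],0,0],[[-0.22,3.48,0],0,0],[[-0.22,3.56,0],0,0],[[-0.22,3.64,0],0,0],[[-0.22,3.72,0],0,0],[[-0.22,3.8,0],0,0],[[-0.22,3.88,0],0,0]]'
python3 - <<'E'
from h import *
slook('p5');plan([.595,.045,.034],-.6);look('p5')
E
```

```text
time_s: 8.35
ee_pos: [0.5832, 0.0454, 0.0345]
eef_rot: [-3.139, 0.0, 1.568]
force: [-7.0, 0.2, 0.7]
grip_width: 0.0008
t 8.4 pos [0.5838 0.0453 0.0346] tool y dir -0.14 F [-3.1  1.  -2.3] w 0.0003 q6 0.01740968071911285
units [-0.006  0.223  0.012] twist 0.057
```

View pics/p5sz.png

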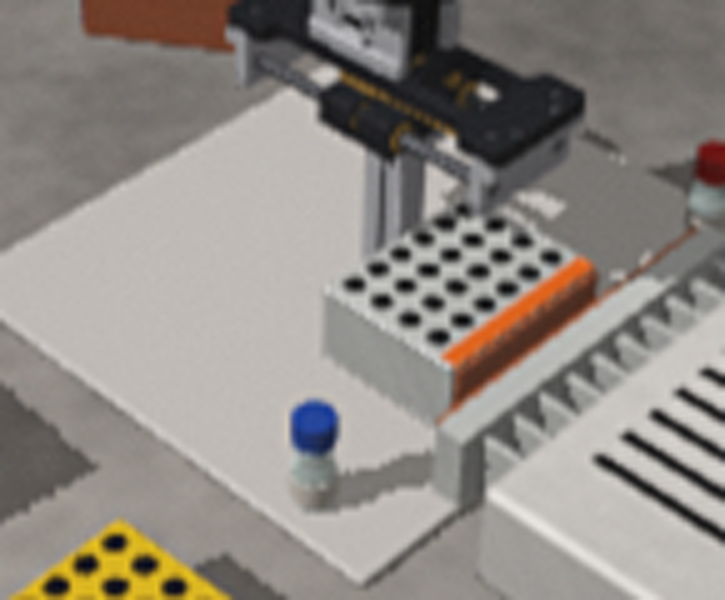

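View pics/p5tz.png

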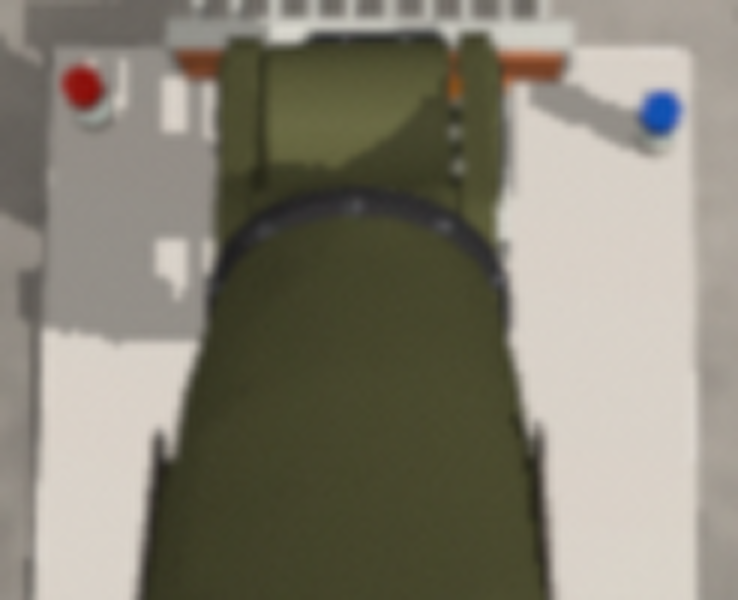

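The block is square and close to the fence, with the band at (447,360)-(595,263) in the scene crop. Now I'll creep in.

```bash
python3 -m creep '[[[0,0.04,0],0,0],[[0,0.08,0],0,0],[[0,0.11,0],0,0],[[0,0.14,0],0,0],[[0,0.17,0],0,0],[[0,0.2,0],0,0]]'; python3 -m creep '[[[0,0.02,0],0,0],[[0,0.04,0],0,0]]'
```

```text
time_s: 9.05
ee_pos: [0.5932, 0.045, 0.0345]
eef_rot: [-3.138, 0.0, 1.568]
force: [-22.6, -1.2, 11.9]
grip_width: 0.0001
time_s: 9.25
ee_pos: [0.5933, 0.045, 0.0346]
eef_rot: [-3.133, 0.0, 1.568]
force: [-37.0, -3.1, 19.4]
grip_width: 0.0003
```

The force has jumped to 37 N with no further travel, so the block is against the fence. I'll withdraw and check.

```bash
python3 -m creep '[[[0,-0.1,0],0,0],[[0,-0.3,0],0,0],[[0,-0.8,0],0,0],[[0,-1.6,0],0,0],[[0,-2.4,0],0,0],[[0,-3.2,0],0,0],[[0,-3.9,0],0,0],[[0,-4.2,0],0,0],[[0,-4.2,0],0,0]]'
python3 - <<'E'
from h import *
slook('p6');look('p6')
E
```

```text
time_s: 10.15
ee_pos: [0.3859, 0.0458, 0.0354]
eef_rot: [3.14, 0.0, 1.568]
force: [0.7, 0.4, -0.1]
grip_width: 0.0004
```

View pics/p6sz.png

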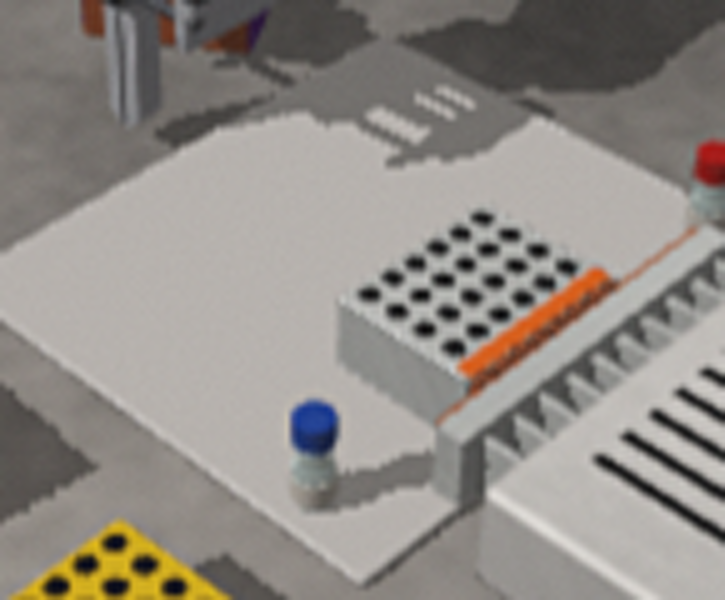

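View pics/p6tz.png

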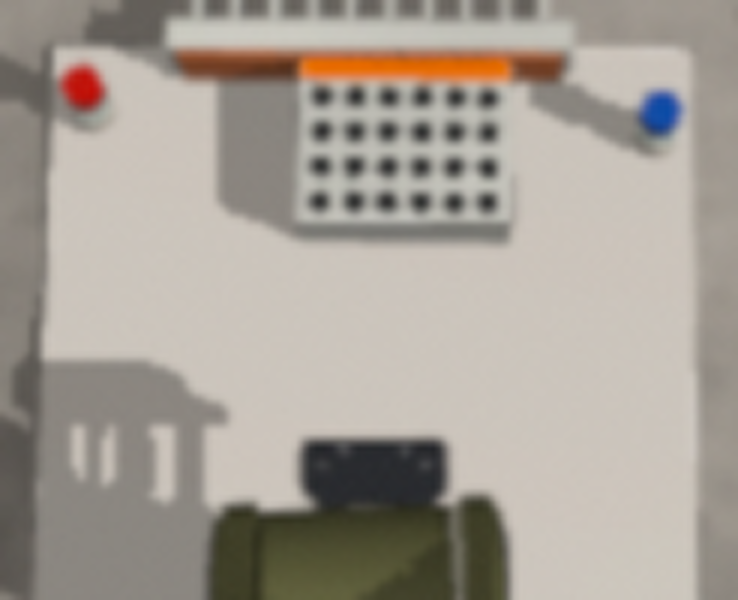

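Run:
```python
from h import *
c=load('p6t')
q=onplane(c,crop2px([(512,57),(299,59),(296,222),(510,221)],170,130,6),.051)
a,t,r=rigid(BL,q);print(np.degrees(a),t,r,tocool(a,t))
spose('p6',[(462,377),(608,272),(339,299)],[0,1,3])
for n,ox,oy,f,src,w in(('s',270,195,12,'p6s',(270,60)),('t',194,132,10,'p6t',(1,1))):
    c=load(src); im=c['img'][oy:oy+46,ox:ox+64,::-1] if n=='s' else c['img'][oy:oy+40,ox:ox+80,::-1]
    cv2.imwrite(f'pics/p6{n}f.png',cv2.resize(im,None,fx=f,fy=f,interpolation=cv2.INTER_NEAREST))
# depth profile along x at block mid through fence, row scan
c=load('p6t'); 
for y in (.0,.04,.08):
    P=proj(c,[[x,y,.051] for x in np.arange(.66,.72,.004)])
    print([round(float(c['depth'][int(round(v)),int(round(u))]),3) for u,v in P])
```

```text
-0.3721351897256516 [0.6484953 0.03437  ] [0.00021088 0.00141277 0.00052864 0.00147948] (np.float64(0.22786481027434832), array([-0.04611964, -0.01791394]))
block yaw 0.12533636588394148 ctr [0.64671089 0.03369863] resid [0.00380922 0.00095146 0.0046599 ] cooler (np.float64(0.7253363658839415), array([-0.04789692, -0.01860395]))
[1.381, 1.382, 1.38, 1.383, 1.384, 1.386, 1.383, 1.381, 1.392, 1.398, 1.389, 1.39, 1.391, 1.399, 1.446]
[1.379, 1.379, 1.378, 1.382, 1.389, 1.386, 1.382, 1.385, 1.395, 1.395, 1.401, 1.394, 1.391, 1.399, 1.405]
[1.379, 1.383, 1.382, 1.379, 1.381, 1.387, 1.381, 1.384, 1.388, 1.388, 1.393, 1.392, 1.393, 1.392, 1.396]
```

View pics/p6sf.png

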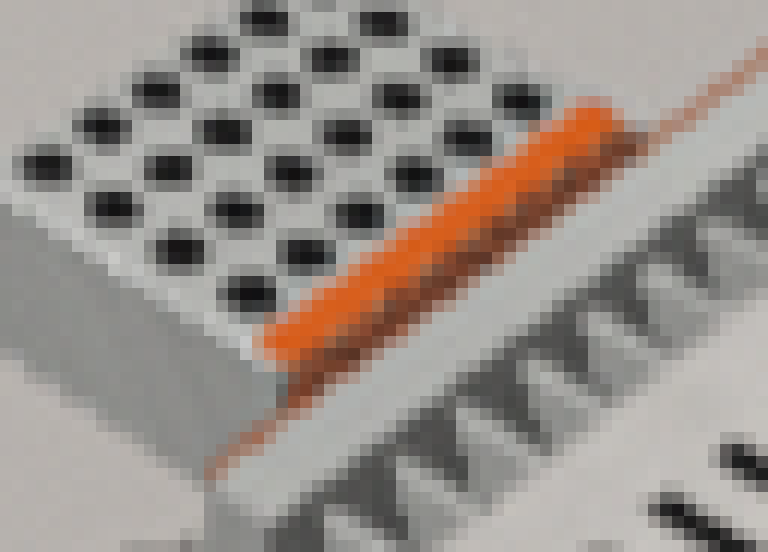

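View pics/p6tf.png

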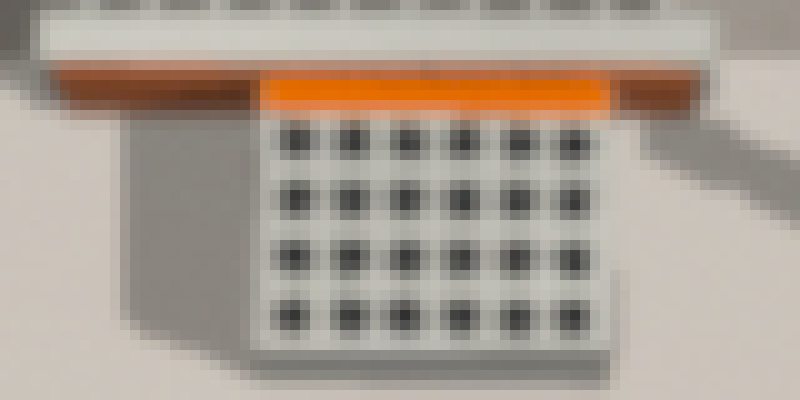

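```bash
python3 -c "
from h import *
print(telemetry.get_obs()['force'],ctrl.hand_in())"
```

```text
the job is handed in; nothing more can be done
[ 0.7317094  -0.08139003  0.1627765 ] None
```

I turned the block with the closed fingertips and brought its copper face up against the fence, then handed in at about 10 s of the 64 s allowed. Handing in gave no verdict.

- **Turning:** Four pushes on the long back side, near its left end, took the block from about 68° to about 2–4.6° of square, depending on the camera. About 31 mm was still open to the fence at that point.
- **Closing up:** A slow push near the middle brought the block in. The wrist force then rose to 37 N with no further travel, and I backed the fingers off about 200 mm.
- **Final checks:**

| Check | Top camera | Scene camera | Limit |
|---|---|---|---|
| Out of square | 0.2° | 0.7° | 3.4° |
| Face short of the fence | about 2 mm | about 4 mm | 5 mm |
| Block's middle off the fence's middle | 18 mm | 19 mm | 47 mm |

- **Disagreement on the gap:** The two cameras differ by about 2 mm, which is the calibration error. The force stop and the finger's final position (which puts the face about 2 mm short) both suggest it lies flush.
- **Surroundings:** Both vials look unmoved in the final top picture. I did not recheck the flasks, the bottle or the dishes, but the arm never came near them while low. The robot touches nothing.

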